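# Index the parts carousel to red and lock it with its pin

## Task

Turn the parts carousel anticlockwise by its orange crank knob until the red compartment shows in the window, then take the blue-headed locking pin from its stand and lower it gently into the brass bush and let go, where it will stand proud on the hidden ring. Ease the wheel a few degrees further anticlockwise until you feel the pin drop fully home and lock the red compartment in the window. Be gentle: never push the pin down hard or drive the wheel hard against it (15 N at most), and leave the other things alone.

Things in the scene. Friction and masses are not known exactly. Their poses are not given: they have to be found in the camera images.
- carousel: Fixed round black small-parts carousel, 250 mm across; origin at the centre of its underside, on the wheel's upright axis. Its x axis points from the wheel axis to the window and the guide bush. The black rim cover (83 to 121 mm from the axis) and the white window cover (26 to 84 mm along x, 100 mm wide) are 57 to 59 mm high; the wheel is open from above elsewhere.
- window (a point): Centre of the rectangular window in the white cover, 56 mm from the wheel axis along carousel x, 59 mm above the table; the opening is 36 mm (radial) x 32 mm.
- wheel: Turning wheel in the carousel, same origin: six 60 degree compartments, one red, five grey. Its x axis points to the red one's middle, so its yaw equals the carousel's when red is centred in the window. Starts 0.7 to 1.5 rad clockwise of that (seen from above): turn it anticlockwise; it can go 0.6 rad past centre. Friction of 0.3 N m (about 5 N at the knob) holds it where it is left.
- red_sector (a point): Middle of the red compartment's floor, 56 mm from the axis, 34 mm up. Each compartment has a hidden notch for the pin in a ring under the rim cover. The ring is loosely set: red's notch comes under the bush only 0.05 to 0.18 rad anticlockwise beyond red centred, to be found by feel. Notch: 14.6 mm wide, 95 mm from the axis; it leaves the pin 1 to 2 mm of play either way.
- crank_knob (a point): Grip of the orange crank knob on the wheel: upright cylinder 20 mm in diameter, from 60 to 100 mm above the table (this point 85 mm up), 65 mm from the wheel axis, opposite the red compartment (along the wheel's -x). The metal crank arm below it is 60 mm high. Fixed to the wheel but round, so it can be held at any yaw and slips round in the fingers.
- bush (a point): Centre of the mouth of the brass guide bush: 24 mm square block with an upright 13.6 mm through hole with a 3 mm chamfer, top 70 mm above the table, 95 mm from the wheel axis along carousel x. The hidden notched ring runs beneath it, its flat top 45 mm above the table.
- pin_head (a point): Centre of the blue head (26 mm diameter, 34 mm high) of the loose locking pin, 0.05 to 0.1 kg. Below the head a chamfered steel shaft, 12 mm diameter, 39 mm long: the tip is 56 mm below this point. In the bush and standing on the ring this point is 101 mm above the table; dropped into a notch, fully home with the head resting on the bush, 87 mm.
- pin: The same pin, origin at the tip of its shaft.
- stand_mouth (a point): Top of the pin's stand: 24 mm square aluminium column, 45 mm high, on a 70 mm square wooden foot. The pin starts upright in it, its head resting on the column.
- jar: Bystander, to be left alone: amber glass jar with steel lid, 76 dia x 95 mm high; origin under its centre or at its middle.
- screwdriver: Bystander, to be left alone: screwdriver lying on the table; origin under its centre or at its middle.
- wrench: Bystander, to be left alone: steel wrench lying on the table; origin under its centre or at its middle.
- glue: Bystander, to be left alone: white glue bottle, 44 dia x 130 mm high; origin under its centre or at its middle.
- clay_pot: Bystander, to be left alone: terracotta cup, 70 dia x 70 mm high; origin under its centre or at its middle.
- screw_bin: Bystander, to be left alone: red open bin 90 x 110 x 50 mm; origin under its centre or at its middle.
- tape_roll: Bystander, to be left alone: orange roll 80 dia x 22 mm; origin under its centre or at its middle.

How it is judged:
By the outcome, as a careful person would: the job done as asked, in the order asked, and still so for the second after the job is handed in, with the robot touching nothing.
It also fails if it takes over 61 s, if anything falls off the work surface, if the arm or the gripper's body presses on something with over 40 N, if the wrist force passes 120 N, or if a joint passes its speed limit or range.

## Robot

A 6-joint arm with a two-finger parallel gripper is mounted at the origin on the work surface. World frame = base frame: x ahead of the robot, y to its left, z up, the work surface at z = 0. Lengths are in mm, angles in rad, forces in N, time in s.
With the tool pointing down it reaches from about 300 to 875 mm from the base axis. Payload 6.4 kg.
Tool frame: the origin (TCP) lies on the mounting face of the last link; the fingertips stand 173 mm ahead of it and the grasp point (between the pads) lies 155 mm ahead of it; z points along the fingers, y is the line along which they close (so a half turn about z gives the same grasp; the last joint's range is limited). The gripper opens to 85 mm and grips with 20 to 120 N. Pads are 22 mm wide; open, the fingers measure 114 mm over their backs; the gripper's body (76 mm by 85 mm) begins 54 mm behind the grasp point. The pads swing forward as they close: fully open they stand 13 mm farther back than shut.
Start: joints at [-1.555, 0.181, 1.607, -0, 1.354, -0.206], TCP at [126.507, -560.926, 404.688] pointing down, gripper open.
Joint ranges: [-2.99, 2.99], [-0.89, 2.07], [0.3, 2.58], [-1.14, 4.28], [0, 2.63], [-3.12, 3.12]. Speed limits (rad/s): [2.57, 2.57, 3.01, 3.14, 3.14, 3.14].

## Interface

Orientations are given as a unit quaternion [x, y, z, w].
In Python, from workcell import env gives the robot as it stands.
- The arm moves only by the tool arm_command, never from a script. Its argument "moves" is a list that holds one entry, the list of rows, each a list of 5 numbers: the shift along the world's x, y, z as a fraction of full scale, then the turn about the world's z as a fraction of full scale, then the finger opening in mm, from 0 to 85.4. A call has 1 to 20 rows; each row shifts and turns the commanded pose from where the row before left it; what a row does not reach is not made up. Full scale, the value 1, is 25 mm for a shift and 0.08 rad for a turn. A row lasts 1/12 s, in which the tool goes at most 41.7 mm and 7.16 degrees, less where a joint would pass 70% of its speed; a pose out of reach is approached as far as the arm can. A call with a number of a shift or a turn outside -1 to 1 is refused whole. A call with a gripper value outside its range is refused whole. The fingers move at their own pace and stop on an object; "squeeze" is the grip in N (left out, the last holds). Time passes only in rows, so rows that do not move let the fingers close. It gives the time, the measured TCP pose, the force, the opening and the grip force at its end, in the units of the state.
- env.state(): the state, without advancing time (a new reading comes with each control period).
- env.capture(name): name is "scene" or "top" or "wrist"; returns a dict with "img" (480x640x3 uint8, red, green, blue), "K" (3x3 intrinsics, pixels), "cam_to_world" (4x4, takes a point from camera to world coordinates). Camera axes: x right, y down, z forward; pixel columns grow to the right and rows downward; lengths in mm; the calibration is good to about 2 mm. The wrist camera is an equidistant fisheye: a pixel r from the principal point sees the ray r / f radians off the axis. A picture is of the moment at which its call begins. There is no depth.
- env.job_done(): hands the job in; it is judged then, once.
The state is a dict: "clock": time; "joint_pos": joint angles; "dq": joint speeds; "joint_torque": joint torques, N m; "eef_pos": TCP position; "eef_rot": TCP orientation; "wrist_force": force on the tool from outside, world axes, zero at the start; "torque": the same for the moment, N m; "grip_width": finger opening in mm; "finger_force": force on a finger pad.
Only numpy, scipy, OpenCV 4.12 (cv2) and the standard library are available. Lean on these libraries where they do the work, as an engineer would, in place of code of your own. Each camera call takes 0.05 s, during which the arm holds its last target. There are 200 camera calls.

## Working session

There is one attempt and no reset: what is moved stays moved. The work goes in short steps, Python scripts to look and compute and a tool call to move; the robot and the scene stay as the last step left them, time stands still between calls to the robot, and variables do not carry over. Pictures are saved under pics/ and viewed, at most 10 in all, crops included, and the job is handed in when it is done.

Besides the shell and the picture viewer there is one more tool, called after ">>>" as a command line: name --argument value ..., lists and objects as JSON in quotes. arm_command: Moves the arm, as the interface text tells. Shift numbers are shares of 25 mm and turn numbers shares of 0.08 rad, none past 1 either way. Its arguments: {"type":"object","properties":{"moves":{"type":"array"},"squeeze":{"type":"number"}},"required":["moves"]}

```bash
mkdir -p pics; ls; cat > h.py <<'E'
import numpy as np, cv2
from workcell import env
def snap(c,name):
    d=env.capture(c); cv2.imwrite(f'pics/{name}.png',cv2.cvtColor(d['img'],cv2.COLOR_RGB2BGR)); np.savez(f'pics/{name}.npz',**d); return d
def ray(name,u,v,fish=False):
    d=np.load(f'pics/{name}.npz');K=d['K'];T=d['cam_to_world']
    a=np.array([(u-K[0,2])/K[0,0],(v-K[1,2])/K[1,1]])
    if fish:
        r=np.hypot(*a); p=np.r_[a/r*np.sin(r),np.cos(r)] if r>0 else np.array([0,0,1.])
    else: p=np.r_[a,1]
    return T[:3,3],T[:3,:3]@p
def atz(name,u,v,z,fish=False):
    o,p=ray(name,u,v,fish); return (o+p*(z-o[2])/p[2]).round(1)
def tri(*rs):
    A=0;b=0
    for o,p in rs:
        p=p/np.linalg.norm(p);M=np.eye(3)-np.outer(p,p);A=A+M;b=b+M@o
    return np.linalg.solve(A,b).round(1)
E
python3 - <<'E'
from h import *
for c in ('top','scene'): d=snap(c,c+'0');print(d['cam_to_world'].round(2),d['K'])
print(env.state())
E
```

```text
pics
[[-5.00000e-02 -9.80000e-01  2.10000e-01  2.10720e+02]
 [-1.00000e+00  5.00000e-02 -1.00000e-02  1.36500e+01]
 [-0.00000e+00 -2.10000e-01 -9.80000e-01  1.59818e+03]
 [ 0.00000e+00  0.00000e+00  0.00000e+00  1.00000e+00]] [[555.0689935    0.         320.67436974]
 [  0.         555.0689935  244.7626683 ]
 [  0.           0.           1.        ]]
[[-5.10000e-01  6.70000e-01 -5.50000e-01  1.25493e+03]
 [ 8.60000e-01  3.90000e-01 -3.20000e-01  4.09710e+02]
 [-0.00000e+00 -6.40000e-01 -7.70000e-01  1.07932e+03]
 [ 0.00000e+00  0.00000e+00  0.00000e+00  1.00000e+00]] [[481.55062289   0.         320.92683282]
 [  0.         481.55062289 243.0490458 ]
 [  0.           0.           1.        ]]
{'clock': 0.1, 'joint_pos': array([-1.55530434e+00,  1.81432358e-01,  1.60790572e+00,  1.29092486e-05,
        1.35380630e+00, -2.06322583e-01]), 'dq': array([ 8.38140196e-04, -2.37036960e-03, -3.57994343e-03,  2.88694335e-04,
        7.65829831e-04,  8.70368057e-05]), 'joint_torque': array([ 3.15623074e-04, -4.45878339e+01, -3.52236807e+01, -3.22547530e-04,
        4.21422141e-03,  1.35781144e-05]), 'eef_pos': array([ 126.50264682, -560.67549947,  403.89448258]), 'eef_rot': array([ 9.93855944e-01,  1.10678640e-01,  8.01903530e-05, -7.71732624e-04]), 'wrist_force': array([0.31760656, 1.07217348, 0.50531263]), 'torque': array([-0.02786875, -0.03388208,  0.00968397]), 'finger_force': 0.0, 'grip_width': 85.4344093212539}
```

View pics/top0.png

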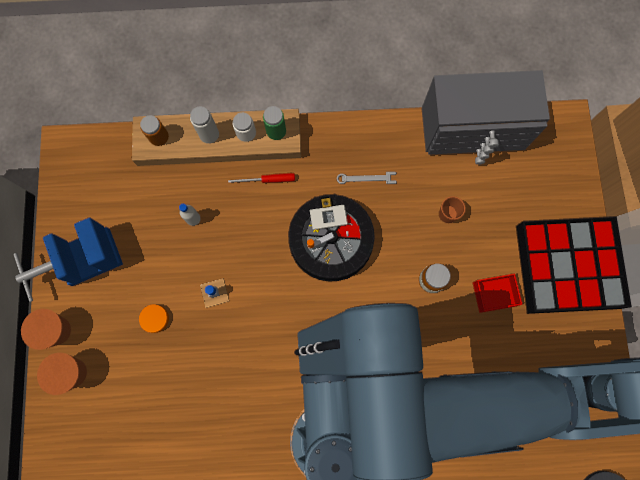

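View pics/scene0.png

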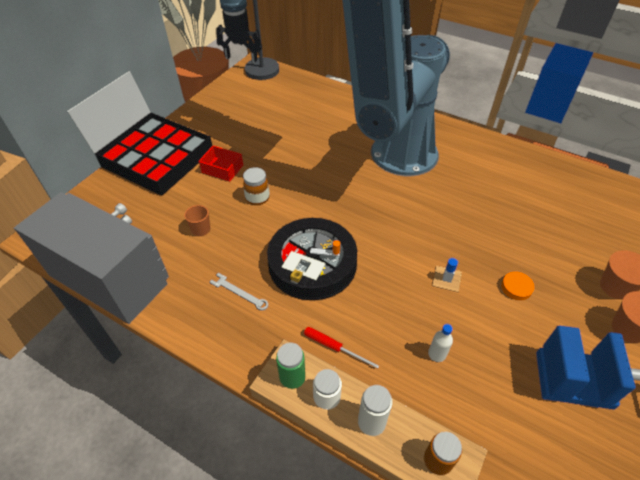

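The top view shows the carousel around (332,237), the bush at (326,203), the knob at (311,242) and the blue pin head at (210,291). In the scene view the bush is at (297,275), the knob at (337,246) and the pin head at (452,265). Next I'll refine these with colour centroids.

```bash
cat > m.py <<'E'
from h import *
def cen(name,u,v,R,f):
    im=np.load(f'pics/{name}.npz')['img']; h=cv2.cvtColor(im,cv2.COLOR_RGB2HSV).astype(int)
    m=f(h[...,0],h[...,1],h[...,2]); w=np.zeros_like(m); w[v-R:v+R,u-R:u+R]=1; m=(m&w).astype(np.uint8)
    n,l,s,c=cv2.connectedComponentsWithStats(m); i=1+s[1:,4].argmax(); return c[i],s[i]
blue=lambda h,s,v:(h>100)&(h<130)&(s>130)&(v>50)
org=lambda h,s,v:(h>5)&(h<18)&(s>170)&(v>100)
brass=lambda h,s,v:(h>17)&(h<30)&(s>110)&(v>60)
red=lambda h,s,v:((h<4)|(h>176))&(s>170)&(v>80)
E
python3 - <<'E'
from m import *
for n,f,t,s,R,z in (('pin',blue,(210,291),(452,265),12,98),('knob',org,(311,242),(337,246),12,82),('bush',brass,(326,203),(297,275),10,68)):
    a,sa=cen('top0',*t,R,f);b,sb=cen('scene0',*s,R,f)
    print(n,a.round(1),sa,b.round(1),sb,tri(ray('top0',*a),ray('scene0',*b)),atz('top0',*a,z),atz('scene0',*b,z))
# carousel outline
im=np.load('pics/top0.npz')['img'];g=(im.max(2)<45).astype(np.uint8)
m=np.zeros_like(g);m[185:290,280:390]=g[185:290,280:390]
c=cv2.imread('pics/top0.png')[185:290,270:390];cv2.imwrite('pics/c1.png',cv2.resize(c,None,fx=5,fy=5,interpolation=cv2.INTER_CUBIC))
print(atz('top0',332,237,58))
E
```

```text
pin [210. 290.] [205 286  11   9  79] [451.4 264.9] [447 259  10  13 103] [425.  318.3  62.3] [420.1 310.8  98. ] [454.  321.9  98. ]
knob [309.9 242.6] [307 239   7   9  45] [336.1 246.4] [333 240   8  14  93] [540.7  34.   85.4] [541.6  33.7  82. ] [538.1  33.1  82. ]
bush [325.7 202.1] [321 198  10  10  74] [295.8 275.6] [290 270  13  12 115] [662.4 -16.6  62.9] [661.  -16.8  68. ] [665.2 -14.1  68. ]
[560.  -29.5  58. ]
```

View pics/c1.png

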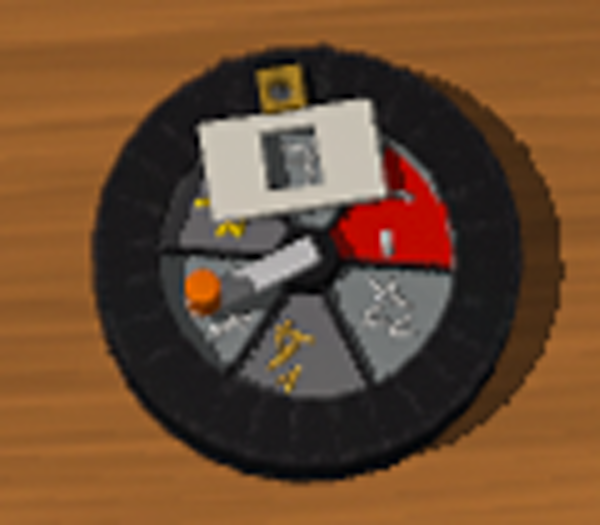

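>>> arm_command --moves '[[[0.7,1,0,-0.85,85],[0.7,1,0,-0.85,85],[0.7,1,0,-0.85,85],[0.7,1,0,-0.85,85],[0.7,1,0,-0.85,85],[0.7,1,0,-0.85,85],[0.7,1,0,-0.85,85],[0.7,1,0,-0.85,85],[0.7,1,0,-0.85,85],[0.7,1,0,-0.85,85],[0.7,1,0,-0.85,85],[0.7,1,0,-0.85,85],[0.7,1,0,-0.85,85],[0.7,1,0,-0.85,85],[0.7,1,0,-0.85,85],[0.7,1,0,-0.85,85],[0.7,1,0,-0.85,85],[0.7,1,0,-0.85,85],[0.7,1,0,-0.85,85],[0.7,1,0,-0.85,85]]]'

```text
clock: 1.77
eef_pos: [477.0, -59.4, 404.4]
eef_rot: [0.842, -0.54, -0.0, 0.0]
wrist_force: [-0.3, 0.3, -0.7]
grip_width: 84.8
finger_force: 0.0
```

>>> arm_command --moves '[[[0.6,1,0,0,60],[0.6,1,0,0,60],[0.6,1,0,0,60],[0.6,0.7,0,0,60],[0,0,0,0,60],[0,0,0,0,60]]]'

```text
clock: 2.27
eef_pos: [536.6, 32.4, 404.0]
eef_rot: [0.843, -0.538, -0.001, 0.0]
wrist_force: [-0.7, 0.4, -0.5]
grip_width: 60.0
finger_force: 0.0
```

```bash
python3 - <<'E'
from m import *
s=env.state();print(s['eef_pos'],s['eef_rot'],s['wrist_force'],s['joint_pos'])
d=snap('wrist','w1');print(d['K'],d['cam_to_world'].round(3))
E
```

```text
[536.5799663   32.40327114 404.02864276] [ 8.43008838e-01 -5.37899270e-01 -5.71668087e-04  3.85003204e-04] [-0.66797327  0.43877972 -0.51685442] [-1.60546575e-01  9.82730528e-02  1.70130709e+00 -2.60685076e-04
  1.34336738e+00  2.54619536e+00]
[[371.64829954   0.         317.40049879]
 [  0.         371.64829954 240.86348458]
 [  0.           0.           1.        ]] [[-9.07000e-01 -3.99000e-01 -1.37000e-01  5.72434e+02]
 [-4.22000e-01  8.58000e-01  2.93000e-01 -4.38300e+01]
 [ 0.00000e+00  3.24000e-01 -9.46000e-01  3.73302e+02]
 [ 0.00000e+00  0.00000e+00  0.00000e+00  1.00000e+00]]
```

View pics/w1.png

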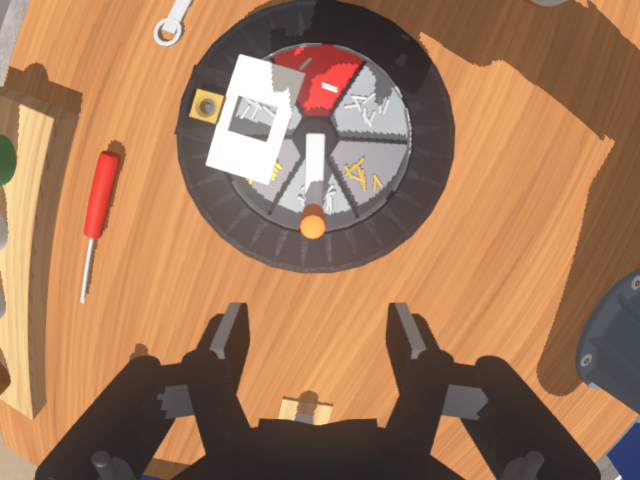

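The wrist view shows the bush hole at (207,106), the knob top at (312,226), the window centre at (257,117) and the hub near (317,128).

```bash
python3 - <<'E'
from m import *
n='w1'
for f,u,v,z in ((brass,207,106,70),(org,312,226,100)):
    c,s=cen(n,u,v,20,f);print(c,s,atz(n,*c,z,True))
print('hole',atz(n,207,106,70,True),'win',atz(n,257,117,59,True))
# rim inner/outer ellipse: white cover corners
for p in ((240,57),(304,80),(271,184),(208,164)):print(atz(n,*p,59,True))
for p in ((312,228),(312,222)):print('knobtop',atz(n,*p,100,True))
E
```

```text
[205.4025788  105.41833811] [189  89  35  35 698] [661.7 -17.7  70. ]
[322.  220.5] [320 218   4   6   6] [536.7  24.5 100. ]
hole [660.2 -17.7  70. ] win [619.  -24.4  59. ]
[653.9 -66.2  59. ]
[596.1 -68.8  59. ]
[585.   23.6  59. ]
[643.1  29.7  59. ]
knobtop [541.1  33.2 100. ]
knobtop [543.1  28.8 100. ]
```

>>> arm_command --moves '[[[0.2,0.05,-0.9,0,60],[0,0,-0.9,0,60],[0,0,-0.9,0,60],[0,0,-0.9,0,60],[0,0,-0.9,0,60],[0,0,-0.9,0,60],[0,0,-0.8,0,60],[0,0,-0.44,0,60],[0,0,0,0,60],[0,0,0,0,30],[0,0,0,0,22],[0,0,0,0,18],[0,0,0,0,18],[0,0,0,0,18],[0,0,0,0,18]]]' --squeeze 25

```text
clock: 3.57
eef_pos: [542.1, 32.6, 240.3]
eef_rot: [0.842, -0.539, 0.001, -0.0]
wrist_force: [-2.4, -0.5, 7.0]
grip_width: 19.0
finger_force: 24.8
```

```bash
python3 - <<'E'
import numpy as np
c=np.array([566.5,-27]);k=np.array([541.6,32.9])
r=np.hypot(*(k-c));a0=np.arctan2(*(k-c)[::-1]);print(r,a0)
a1=0.105+np.pi
n=18
A=np.linspace(a0,a1,n+1);P=c+r*np.c_[np.cos(A),np.sin(A)]
print(a1-a0);print((np.diff(P,axis=0)/25).round(2).tolist(),(a1-a0)/n/.08,P[-1])
E
```

```text
64.86925311732823 1.9647573743504283
1.2818352792393648
[[-0.17, -0.08], [-0.16, -0.09], [-0.16, -0.1], [-0.15, -0.11], [-0.14, -0.12], [-0.13, -0.13], [-0.12, -0.14], [-0.11, -0.15], [-0.1, -0.16], [-0.09, -0.16], [-0.08, -0.17], [-0.06, -0.17], [-0.05, -0.18], [-0.04, -0.18], [-0.03, -0.18], [-0.01, -0.18], [-0.0, -0.18], [0.01, -0.18]] 0.8901633883606701 [501.98801022 -33.79876276]
```

>>> arm_command --moves '[[[0,0,0.2,0,18],[-0.17,-0.08,0,0.89,18],[-0.16,-0.09,0,0.89,18],[-0.16,-0.1,0,0.89,18],[-0.15,-0.11,0,0.89,18],[-0.14,-0.12,0,0.89,18],[0,0,0,0,18]]]'

```text
clock: 4.15
eef_pos: [521.3, 19.9, 242.5]
eef_rot: [0.925, -0.379, -0.0, 0.0]
wrist_force: [3.8, -2.9, -14.2]
grip_width: 18.6
finger_force: 27.3
```

>>> arm_command --moves '[[[-0.13,-0.13,-0.13,0.89,18],[-0.12,-0.14,0,0.89,18],[-0.11,-0.15,0,0.89,18],[-0.1,-0.16,0,0.89,18],[-0.09,-0.16,0,0.89,18],[-0.08,-0.17,0,0.89,18],[-0.06,-0.17,0,0.89,18],[-0.05,-0.18,0,0.89,18],[0,0,0,0,18],[0,0,0,0,18]]]'

```text
clock: 4.98
eef_pos: [503.6, -10.9, 242.3]
eef_rot: [0.994, -0.106, 0.0, -0.0]
wrist_force: [-7.3, 3.1, 13.0]
grip_width: 19.4
finger_force: 30.0
```

```bash
cat > ang.py <<'E'
from m import *
import sys
# wheel angle from red wedge as seen by the top camera
n=sys.argv[1]; snap('scene',n+'s');snap('top',n+'t')
c=cv2.imread(f'pics/{n}s.png')[205:310,260:365];c2=cv2.imread(f'pics/{n}t.png')[185:290,280:385]
f=lambda x:cv2.resize(x,(400,400),interpolation=cv2.INTER_CUBIC)
cv2.imwrite(f'pics/{n}.png',np.hstack([f(c),f(c2)]))
E
python3 ang.py a1
```

```text
(no output)
```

View pics/a1.png

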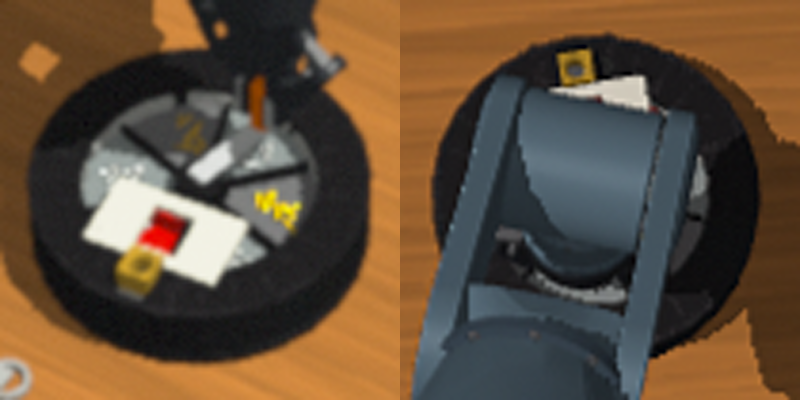

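The scene crop shows the red compartment starting to show in the window, and the knob is about 0.35 rad short.

>>> arm_command --moves '[[[-0.04,-0.18,0.06,0.89,18],[-0.03,-0.18,0,0.89,18],[-0.01,-0.18,0,0.89,18],[0,-0.18,0,0.89,18],[0.01,-0.1,0,0.5,18],[0,0,0,0,18],[0,0,0,0,18]]]'

```text
clock: 5.67
eef_pos: [501.7, -31.3, 242.4]
eef_rot: [0.998, 0.056, 0.0, -0.0]
wrist_force: [-1.8, 3.0, 2.4]
grip_width: 18.9
finger_force: 28.9
```

>>> arm_command --moves '[[[0,0,0,0,40],[0,0,0,0,60],[0,0,0,0,60],[0,0,0.5,0,60],[0,0,1,0,60],[0,0,1,0,60],[0,0,1,0,60],[0,0,1,0,60],[0,0,1,0,60],[0,0,1,0,60],[0,0,0,0,60],[0,0,0,0,60]]]'

```text
clock: 6.67
eef_pos: [502.2, -31.9, 406.2]
eef_rot: [0.998, 0.056, 0.002, 0.001]
wrist_force: [0.4, -0.3, -0.9]
grip_width: 60.2
finger_force: 0.0
```

```bash
python3 - <<'E'
from m import *
s=env.state();print(s['eef_pos'],s['eef_rot'],s['wrist_force'])
snap('wrist','w2')
im=cv2.imread('pics/w2.png');cv2.imwrite('pics/w2c.png',cv2.resize(im[0:320,140:500],None,fx=1.8,fy=1.8,interpolation=cv2.INTER_CUBIC))
E
```

```text
[502.20501189 -31.88092508 406.18610365] [9.98435955e-01 5.58678970e-02 1.93313675e-03 8.27642194e-04] [ 0.35828169 -0.30508915 -0.9358282 ]
```

View pics/w2c.png

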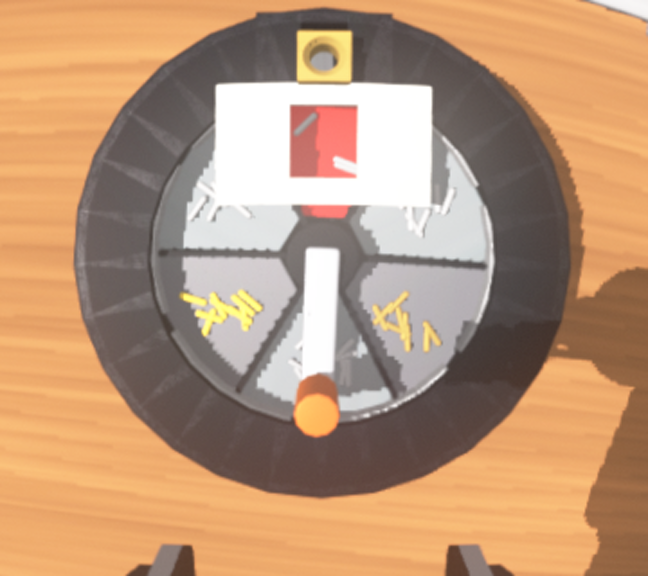

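The wheel is nearly centred and red fills the window. Next I'll measure the residual from the knob, dividers, cover and bush.

```bash
python3 - <<'E'
from m import *
P=lambda x,y,z:atz('w2',x/1.8+140,y/1.8,z,True)[:2]
an=lambda a,b:np.arctan2(*(b-a)[::-1])
b=P(324.5,56,70);C=[P(217,84,59),P(431,87,59),P(431,206,59),P(217,205,59)]
for i,j in((1,0),(2,3),(2,1),(3,0)):print('cov',(C[j]-C[i]).round(1),an(C[i],C[j]))
k=P(317,412,100);print('bush',b,'cov',np.mean(C,0),'knob',k)
print('win',P(324,141,59))
print('div',an(P(487,266,38),P(160,253,38))-np.pi/2, 'arm',an(P(318,385,60),P(321.5,250,60)),P(321.5,250,60))
print('div60',an(P(396,396,38),P(358,285,38)),an(P(240,389,38),P(298,290,38)))
print(an(k,b))
E
```

```text
cov [-10.   99.1] 1.6713640799428873
cov [-10.9  99.6] 1.6798002925589255
cov [57.3  6.8] 0.118121197394963
cov [58.2  6.3] 0.10782757394404056
bush [660.5 -17.7] cov [621.125 -22.125] knob [503.4 -32.1]
win [621.9 -22. ]
div 0.07318635914958627 arm 0.08720160800088411 [570.3 -26.6]
div60 0.45714010867039384 -0.4264899982837987
0.09140594158169656
```

>>> arm_command --moves '[[[-0.22,1,0,0,60],[-0.22,1,0,0,60],[-0.22,1,0,0,60],[-0.22,1,0,0,60],[-0.22,1,0,0,60],[-0.22,1,0,0,60],[-0.22,1,0,0,60],[-0.22,1,0,0,60],[-0.22,1,0,0,60],[-0.22,1,0,0,60],[-0.22,1,-0.5,0,60],[-0.22,1,-0.5,0,60],[-0.22,1,-0.5,0,60],[-0.22,1,-0.5,0,60],[0,0,0,0,60],[0,0,0,0,60]]]'

```text
clock: 8.05
eef_pos: [423.5, 318.9, 351.8]
eef_rot: [0.998, 0.057, -0.002, 0.001]
wrist_force: [-0.4, -0.5, -0.0]
grip_width: 60.0
finger_force: 0.0
```

```bash
python3 - <<'E'
from m import *
s=env.state();print(s['eef_pos'],s['eef_rot'])
d=snap('wrist','w3')
h=cv2.cvtColor(d['img'],cv2.COLOR_RGB2HSV).astype(int);m=blue(h[...,0],h[...,1],h[...,2]).astype(np.uint8)
n,l,st,c=cv2.connectedComponentsWithStats(m)
for i in range(1,n):
    if st[i,4]>150: print(st[i],c[i],atz('w3',*c[i],62,True))
E
```

```text
[423.53936632 318.90445364 351.75794363] [ 0.9983559   0.0572639  -0.00229436  0.00103858]
[   0    0   58  113 5154] [24.03279007 52.38261544] [558.3 584.6  62. ]
[301 220  35  33 897] [318.23745819 235.81939799] [422.1 316.8  62. ]
```

View pics/w3.png

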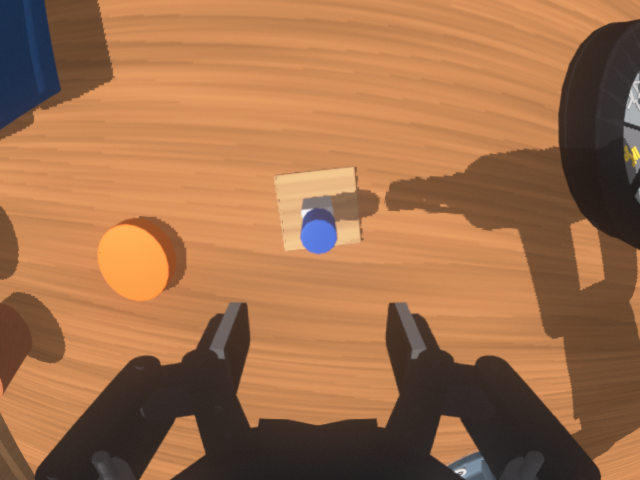

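The blue head's top is at (318,236), above its wooden foot and between the fingers. The orange tape roll is well clear.

```bash
python3 - <<'E'
from m import *
for z in (70,79):print(atz('w3',318.2,236.3,z,True))
for p in((276,176),(355,167),(360,241),(286,250)):print(atz('w3',*p,10,True))
E
```

```text
[424.3 317.2  70. ]
[427.3 317.6  79. ]
[453.9 356.3  10. ]
[469.2 291.   10. ]
[404.4 277.2  10. ]
[388.4 341.7  10. ]
```

>>> arm_command --moves '[[[0.12,-0.06,-0.8,0,60],[0,0,-0.8,0,60],[0,0,-0.8,0,60],[0,0,-0.8,0,60],[0,0,-0.8,0,60],[0,0,-0.6,0,60],[0,0,-0.4,0,60],[0,0,0,0,60],[0,0,0,0,40],[0,0,0,0,30],[0,0,0,0,24],[0,0,0,0,22],[0,0,0,0,22],[0,0,0,0,22]]]' --squeeze 30

```text
clock: 9.27
eef_pos: [428.4, 317.2, 230.9]
eef_rot: [0.998, 0.056, 0.001, -0.001]
wrist_force: [-0.8, 0.7, 6.0]
grip_width: 24.8
finger_force: 30.0
```

>>> arm_command --moves '[[[0,0,0.3,0,22],[0,0,0.6,0,22],[0,0,0.8,0,22],[0,0,0.8,0,22],[0,0,0.8,0,22],[0,0,0.8,0,22],[0,0,0.8,0,22],[0,0,0.6,0,22],[0,0,0.5,0,22],[0.5,-0.72,0,0,22],[0.7,-1,0,0,22],[0.7,-1,0,0,22],[0.7,-1,0,0,22],[0.7,-1,0,0,22],[0.7,-1,0,0,22],[0.7,-1,0,0,22],[0.7,-1,0,0,22],[0.7,-1,0,0,22],[0.7,-1,0,0,22],[0.7,-1,0,0,22]]]'

```text
clock: 10.93
eef_pos: [615.5, 47.4, 379.5]
eef_rot: [0.998, 0.056, -0.001, 0.0]
wrist_force: [0.2, 0.5, -0.4]
grip_width: 24.6
finger_force: 30.1
```

>>> arm_command --moves '[[[0.7,-1,0,0,22],[0.7,-0.95,0,0,22],[0.5,-0.6,0,0,22],[0,0,-1,0,22],[0,0,-0.8,0,22],[0,0,0,0,22],[0,0,0,0,22],[0,0,0,0,22]]]'

```text
clock: 11.6
eef_pos: [662.9, -14.7, 335.6]
eef_rot: [0.998, 0.056, 0.0, 0.0]
wrist_force: [-0.7, 0.3, -0.0]
grip_width: 24.6
finger_force: 30.1
```

```bash
python3 - <<'E'
from m import *
s=env.state();print(s['eef_pos'],s['eef_rot'],s['wrist_force'],s['grip_width'])
snap('wrist','w4');snap('scene','s4');snap('top','t4')
a=cv2.imread('pics/w4.png')[130:430,170:470];b=cv2.imread('pics/s4.png')[210:310,240:340]
f=lambda x:cv2.resize(x,(400,400),interpolation=cv2.INTER_CUBIC)
cv2.imwrite('pics/c4.png',np.hstack([f(a),f(b)]))
E
```

```text
[662.88788027 -14.73079338 335.5942036 ] [9.98414698e-01 5.62846026e-02 3.28714085e-04 1.62489311e-04] [-0.66973688  0.2572647  -0.01206279] 24.64298582086815
```

View pics/c4.png

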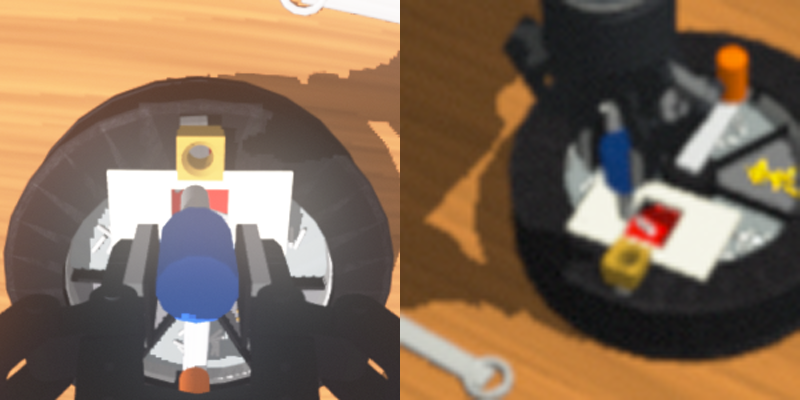

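The wrist crop shows the pin upright in the grip with its tip at crop (194,187) and the bush hole at (200,157). In the scene crop the tip is at (628,212) and the hole at (630,253).

```bash
python3 - <<'E'
from m import *
W=lambda u,v,z:atz('w4',170+u*.75,130+v*.75,z,True)
S=lambda u,v,z:atz('s4',240+(u-400)/4,210+v/4,z)
print('tip near edge',W(194,187,110.7),'shaft left/right at 200',W(183,200,113),W(207,200,113))
print('head L/R',W(158,240,160),W(238,240,160), 'mid top L/R', W(157,290,183),W(238,290,183))
print('bush hole w',W(201,157,70),'s',S(630,253,70),'sq L/R',W(176,152,70),W(225,152,70),W(200,127,70),W(200,178,70))
print('tip s',S(628,214,110.7),S(628,214,107))
d=np.load('pics/w4.npz');print(d['cam_to_world'].round(3))
# project expected pin axis points into both images
def proj(n,P,fish):
    d=np.load(f'pics/{n}.npz');K=d['K'];T=np.linalg.inv(d['cam_to_world']);p=T[:3,:3]@P+T[:3,3]
    if fish:
        t=np.arctan2(np.hypot(p[0],p[1]),p[2]);q=p[:2]/np.hypot(p[0],p[1])*t
    else:q=p[:2]/p[2]
    return q*K[0,0]+K[:2,2]
for x in (658,661,664):
    e=np.array([x,-14.7,110.7]);print(x,'wcrop',(proj('w4',e,1)-[170,130])/.75,'near',(proj('w4',e+[5,0,0],1)-[170,130])/.75,'scrop',(proj('s4',e,0)-[240,210])*4+[400,0])
E
```

```text
tip near edge [663.2 -14.4 110.7] shaft left/right at 200 [657.7 -10.3 113. ] [658.8 -20.5 113. ]
head L/R [663.7  -2.4 160. ] [666.7 -29.  160. ] mid top L/R [659.6  -4.  183. ] [662.3 -28.  183. ]
bush hole w [662.5 -17.9  70. ] s [657.8 -13.4  70. ] sq L/R [663.8  -5.1  70. ] [666.5 -29.5  70. ] [678.1 -15.5  70. ] [651.1 -18.7  70. ]
tip s [657.  -13.6 110.7] [654.7 -15.2 107. ]
[[ 1.13000e-01 -9.41000e-01 -3.20000e-01  7.46577e+02]
 [-9.94000e-01 -1.07000e-01 -3.70000e-02 -5.87400e+00]
 [ 1.00000e-03  3.22000e-01 -9.47000e-01  3.04980e+02]
 [ 0.00000e+00  0.00000e+00  0.00000e+00  1.00000e+00]]
658 wcrop [193.3446076  198.16162918] near [194.63932734 187.58768676] scrop [625.59816844 214.38147824]
661 wcrop [194.11859364 191.8414058 ] near [195.42745009 181.14744043] scrop [623.04189529 217.67290756]
664 wcrop [194.90110351 185.44885713] near [196.22387688 174.63651487] scrop [620.47868064 220.97327468]
```

>>> arm_command --moves '[[[0.08,-0.09,-0.5,0,22],[0,0,-0.5,0,22],[0,0,0,0,22],[0,0,0,0,22]]]'

```text
clock: 12.08
eef_pos: [664.1, -17.1, 307.3]
eef_rot: [0.998, 0.056, -0.002, -0.0]
wrist_force: [0.8, 0.4, -0.1]
grip_width: 24.8
finger_force: 30.1
```

```bash
python3 - <<'E'
from m import *
s=env.state();print(s['eef_pos'],s['eef_rot'],s['wrist_force'],s['grip_width'])
snap('wrist','w5');snap('scene','s5');snap('top','t5')
a=cv2.imread('pics/w5.png')[190:290,270:370];b=cv2.imread('pics/s5.png')[240:290,270:320]
f=lambda x:cv2.resize(x,(400,400),interpolation=cv2.INTER_CUBIC)
cv2.imwrite('pics/c5.png',np.hstack([f(a),f(b)]))
E
```

```text
[664.05405272 -17.07714487 307.32684847] [ 9.98426441e-01  5.60453704e-02 -1.82078562e-03 -4.93471614e-04] [ 0.80705054  0.35450747 -0.1039613 ] 24.80426613250916
```

View pics/c5.png

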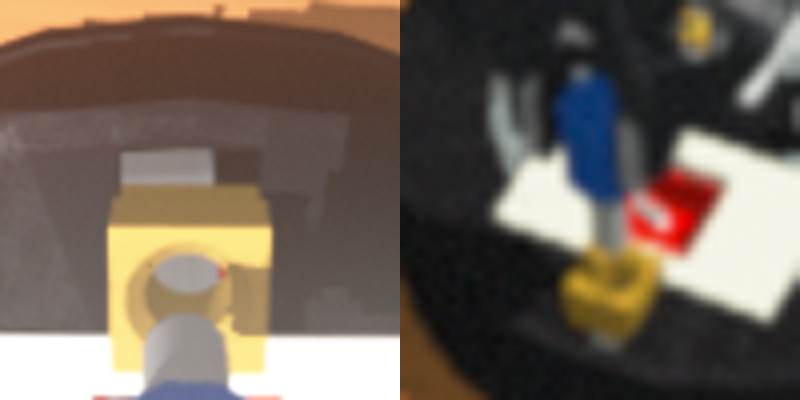

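The wrist crop shows the bush's top face spanning (110-270, 227-372). The pin's tip edge is at (187,315), just above the near part of the hole.

```bash
python3 - <<'E'
from m import *
W=lambda u,v,z:atz('w5',270+u/4,190+v/4,z,True)
S=lambda u,v,z:atz('s5',270+(u-400)/8,240+v/8,z)
print('face',W(109,228,70),W(271,228,70),W(109,371,70),W(267,371,70),'c',W(189,299,70))
for z in (80,82.4,85):print('tip near',W(187,316,z))
print('shaft LR',W(145,350,86),W(228,350,86))
print('S bush',S(612,279,70),'tip near',S(609,252,82.4))
E
```

```text
face [671.7  -4.7  70. ] [674.4 -28.4  70. ] [648.4  -6.8  70. ] [651.2 -30.9  70. ] c [661.8 -17.7  70. ]
tip near [663.3 -17.2  80. ]
tip near [664.3 -17.1  82.4]
tip near [665.4 -17.   85. ]
shaft LR [660.  -11.7  86. ] [661.3 -23.3  86. ]
S bush [663.5 -12.9  70. ] tip near [662.3 -14.2  82.4]
```

>>> arm_command --moves '[[[0.09,0,0,0,22],[0,0,0,0,22],[0,0,-0.2,0,22],[0,0,-0.2,0,22],[0,0,-0.1,0,22],[0,0,-0.1,0,22],[0,0,-0.1,0,22],[0,0,0,0,22]]]'

```text
clock: 12.9
eef_pos: [666.6, -17.2, 291.2]
eef_rot: [0.998, 0.056, -0.001, -0.0]
wrist_force: [-2.2, 0.3, -0.8]
grip_width: 25.2
finger_force: 30.2
```

>>> arm_command --moves '[[[-0.02,0,-0.1,0,22],[0,0,-0.1,0,22],[0,0,-0.1,0,22],[0,0,0,0,22]]]'

```text
clock: 13.23
eef_pos: [666.0, -17.1, 283.4]
eef_rot: [0.998, 0.056, -0.001, -0.0]
wrist_force: [-2.3, 0.9, -1.0]
grip_width: 24.5
finger_force: 30.1
```

>>> arm_command --moves '[[[-0.02,0,-0.1,0,22],[-0.02,0,-0.1,0,22],[0,0,-0.06,0,22],[0,0,0,0,22],[0,0,0,0,22]]]'

```text
clock: 13.65
eef_pos: [665.4, -17.1, 277.4]
eef_rot: [0.998, 0.056, -0.0, -0.0]
wrist_force: [-2.8, -0.7, -2.0]
grip_width: 24.9
finger_force: 30.1
```

>>> arm_command --moves '[[[-0.04,0,-0.06,0,22],[0,0,-0.06,0,22],[0,0,-0.04,0,22],[0,0,0,0,22],[0,0,0,0,22]]]'

```text
clock: 14.07
eef_pos: [664.6, -17.2, 273.9]
eef_rot: [0.998, 0.056, 0.0, 0.0]
wrist_force: [0.0, -0.3, -1.4]
grip_width: 24.7
finger_force: 30.1
```

Lateral force is gone; tip about 4 mm above the ring by estimate.

>>> arm_command --moves '[[[0,0,-0.04,0,22],[0,0,-0.04,0,22],[0,0,0,0,22],[0,0,0,0,22]]]'

```text
clock: 14.4
eef_pos: [664.6, -17.2, 271.9]
eef_rot: [0.998, 0.056, 0.0, 0.0]
wrist_force: [-0.7, 0.9, -0.6]
grip_width: 25.4
finger_force: 30.0
```

>>> arm_command --moves '[[[0,0,-0.03,0,22],[0,0,-0.03,0,22],[0,0,0,0,22],[0,0,0,0,22]]]'

```text
clock: 14.73
eef_pos: [664.5, -17.2, 270.3]
eef_rot: [0.998, 0.056, 0.0, 0.0]
wrist_force: [0.5, 0.1, -0.2]
grip_width: 24.5
finger_force: 30.0
```

>>> arm_command --moves '[[[0,0,-0.03,0,22],[0,0,0,0,22],[0,0,0,0,22]]]'

```text
clock: 14.98
eef_pos: [664.5, -17.2, 269.8]
eef_rot: [0.998, 0.056, 0.0, 0.0]
wrist_force: [-0.6, -0.4, -0.0]
grip_width: 24.8
finger_force: 30.2
```

>>> arm_command --moves '[[[0,0,-0.03,0,22],[0,0,0,0,22],[0,0,0,0,22]]]'

```text
clock: 15.23
eef_pos: [664.7, -17.2, 269.7]
eef_rot: [0.998, 0.056, 0.0, 0.0]
wrist_force: [-1.5, 0.9, 4.9]
grip_width: 25.0
finger_force: 30.6
```

Contact comes at 269.7, as predicted for the ring. Back off slightly and let go.

>>> arm_command --moves '[[[0,0,0.05,0,22],[0,0,0,0,30],[0,0,0,0,45],[0,0,0,0,60],[0,0,0,0,60],[0,0,0.5,0,60],[0,0,1,0,60],[0,0,1,0,60],[0,0,1,0,60],[0,0,1,0,60],[-1,0,0.5,0,60],[-1,0,0,0,60],[-1,0,0,0,60],[-1,0,0,0,60],[-1,0,0,0,60],[-1,-0.1,0,0,60],[-0.42,-0.5,0,0,60],[0,0,0,0,60],[0,0,0,0,60]]]'

```text
clock: 16.82
eef_pos: [503.9, -32.4, 396.4]
eef_rot: [0.998, 0.055, 0.001, 0.0]
wrist_force: [-0.2, 0.5, 0.7]
grip_width: 60.4
finger_force: 0.0
```

```bash
python3 - <<'E'
from m import *
s=env.state();print(s['eef_pos'],s['wrist_force'])
d=snap('wrist','w6');snap('scene','s6');snap('top','t6')
h=cv2.cvtColor(d['img'],cv2.COLOR_RGB2HSV).astype(int)
for f,z in ((blue,118),(org,95),(brass,70)):
    n,l,st,c=cv2.connectedComponentsWithStats(f(h[...,0],h[...,1],h[...,2]).astype(np.uint8))
    for i in range(1,n):
        if st[i,4]>120 and st[i,4]<3000:print(st[i],c[i].round(1),atz('w6',*c[i],z,True))
def blob(n,u,v,R=25):
    return cen(n,u,v,R,blue)
print(blob('s6',297,265),blob('t6',325,203))
def proj(n,P):
    d=np.load(f'pics/{n}.npz');T=np.linalg.inv(d['cam_to_world']);p=T[:3,:3]@P+T[:3,3];q=p[:2]/p[2];return q*d['K'][0,0]+d['K'][:2,2]
for z in(87,101):print(z,proj('s6',np.array([661.5,-17.5,z])))
b=cv2.imread('pics/s6.png')[220:300,260:340];a=cv2.imread('pics/w6.png')[0:300,170:470]
f=lambda x:cv2.resize(x,(400,400),interpolation=cv2.INTER_CUBIC)
cv2.imwrite('pics/c6.png',np.hstack([f(a),f(b)]))
E
```

```text
[503.94570082 -32.44430129 396.43532179] [-0.24051811  0.47300954  0.65788409]
[ 300    0   38   34 1028] [317.8  14.3] [659.4 -16.2 118. ]
[304  33  31  11 192] [318.2  39.9] [651.8 -17.5  70. ]
[348 164  21  33 207] [360.7 179.6] [543.8 -64.1  70. ]
[304 225  14  19 190] [310.2 233.3] [494.1 -28.4  70. ]Traceback (most recent call last):
  File "<stdin>", line 11, in <module>
  File "<stdin>", line 10, in blob
  File "m.py", line 5, in cen
    n,l,s,c=cv2.connectedComponentsWithStats(m); i=1+s[1:,4].argmax(); return c[i],s[i]
                                                     ~~~~~~~~~~~~~~^^
ValueError: attempt to get argmax of an empty sequence
```

```bash
cat > pin.py <<'E'
from m import *
b2=lambda h,s,v:(h>100)&(h<130)&(s>110)&(v>25)
def proj(n,P):
    d=np.load(f'pics/{n}.npz');T=np.linalg.inv(d['cam_to_world']);p=T[:3,:3]@P+T[:3,3];q=p[:2]/p[2];return (q*d['K'][0,0]+d['K'][:2,2]).round(1)
def rep(k):
    for n,u,v in (('s'+k,297,258),('t'+k,325,200)):
        try:
            c,s=cen(n,u,v,16,b2);print(n,c.round(1),s)
        except ValueError:print(n,'none')
        print([proj(n,np.array([662,-17,z])).tolist() for z in(70,87,101,118)])
E
python3 -c "
from pin import *
rep('6')
b=cv2.imread('pics/s6.png');print(b[250:280:4,290:304:4].tolist())"
```

```text
s6 [295.8 266.4] [291 260  10  14 120]
[[295.5, 273.8], [295.2, 269.9], [294.9, 266.6], [294.6, 262.6]]
t6 none
[[325.8, 201.6], [325.8, 199.9], [325.8, 198.4], [325.9, 196.6]]
[[[163, 168, 159], [150, 154, 145], [72, 73, 69], [36, 34, 34]], [[225, 237, 238], [229, 241, 242], [223, 235, 236], [154, 165, 159]], [[229, 242, 242], [226, 231, 229], [228, 236, 235], [212, 228, 228]], [[223, 223, 218], [216, 106, 12], [219, 107, 17], [30, 20, 105]], [[205, 217, 213], [185, 91, 22], [188, 92, 23], [144, 149, 201]], [[135, 146, 147], [111, 54, 14], [146, 72, 17], [97, 110, 237]], [[20, 36, 46], [92, 74, 68], [116, 101, 96], [106, 156, 175]], [[23, 49, 60], [28, 87, 107], [40, 134, 170], [35, 38, 42]]]
```

The blob centroid in the scene view is at v=266.4, which corresponds to a head height of about 101 mm, so the pin stands proud on the ring. Re-grip the knob.

>>> arm_command --moves '[[[-0.07,0.03,-0.9,0,60],[0,0,-0.9,0,60],[0,0,-0.9,0,60],[0,0,-0.9,0,60],[0,0,-0.9,0,60],[0,0,-0.9,0,60],[0,0,-0.6,0,60],[0,0,-0.1,0,60],[0,0,0,0,60],[0,0,0,0,30],[0,0,0,0,22],[0,0,0,0,18],[0,0,0,0,18],[0,0,0,0,18]]]' --squeeze 20

```text
clock: 18.13
eef_pos: [502.9, -31.5, 244.0]
eef_rot: [0.998, 0.056, 0.001, 0.0]
wrist_force: [-1.4, 1.2, 7.0]
grip_width: 18.9
finger_force: 19.6
```

>>> arm_command --moves '[[[0,0,0.06,0,18],[0,-0.04,0,0.06,18],[0,-0.04,0,0.06,18],[0.01,-0.04,0,0.06,18],[0,0,0,0,18]]]'

```text
clock: 18.55
eef_pos: [503.0, -33.5, 244.1]
eef_rot: [0.998, 0.063, 0.001, -0.001]
wrist_force: [5.9, 7.6, -5.4]
grip_width: 19.3
finger_force: 21.8
```

```bash
cat > q.py <<'E'
from pin import *
import sys
k=sys.argv[1];snap('scene','s'+k);c,s=cen('s'+k,297,262,16,b2);print(c.round(1),s)
E
python3 q.py 7
```

```text
[294.7 265.7] [290 259  10  15 126]
```

>>> arm_command --moves '[[[0.02,-0.02,0,0.04,18],[0,-0.02,0,0.04,18],[0,-0.02,0,0.04,18],[0,-0.02,0,0.04,18],[0,0,0,0,18]]]'

```text
clock: 19.02
eef_pos: [503.2, -35.3, 244.1]
eef_rot: [0.998, 0.07, 0.001, -0.001]
wrist_force: [3.6, 7.2, -3.2]
grip_width: 19.3
finger_force: 22.0
```

```bash
python3 q.py 8
```

```text
[294.5 266. ] [290 259  10  15 126]
```

>>> arm_command --moves '[[[0,-0.02,0,0.04,18],[0,-0.02,0,0.04,18],[0,-0.02,0,0.04,18],[0,0,0,0,18]]]'

```text
clock: 19.4
eef_pos: [503.2, -36.7, 244.1]
eef_rot: [0.997, 0.075, 0.001, -0.001]
wrist_force: [4.0, 8.1, -3.3]
grip_width: 19.4
finger_force: 22.0
```

```bash
python3 q.py 9
```

```text
[294.5 266. ] [290 259  10  15 127]
```

>>> arm_command --moves '[[[0,-0.02,0,0.03,18],[0,-0.02,0,0.03,18],[0,0,0,0,18]]]'

```text
clock: 19.7
eef_pos: [503.2, -37.8, 244.1]
eef_rot: [0.997, 0.077, 0.001, -0.001]
wrist_force: [4.8, 7.9, -3.1]
grip_width: 19.5
finger_force: 22.0
```

```bash
python3 q.py 10
```

```text
[294.4 266. ] [290 259  10  15 126]
```

>>> arm_command --moves '[[[0,-0.02,0,0.03,18],[0.01,-0.02,0,0.03,18],[0,0,0,0,18]]]'

```text
clock: 20.0
eef_pos: [503.4, -38.8, 244.1]
eef_rot: [0.997, 0.079, 0.001, -0.001]
wrist_force: [3.8, 7.5, -3.2]
grip_width: 19.5
finger_force: 22.0
```

```bash
python3 q.py 11
```

```text
[295.8 269.2] [291 263  10  14 120]
```

The head dropped by 3.2 px, which matches the 14 mm fall, so the pin is home. I'll take off the preload, release and check.

>>> arm_command --moves '[[[0,0.03,0,0,18],[0,0,0,0,30],[0,0,0,0,50],[0,0,0,0,60],[0,0,0,0,60],[0,0,0.5,0,60],[0,0,1,0,60],[0,0,1,0,60],[0,0,1,0,60],[0,0,1,0,60],[0,0,1,0,60],[0,0,0.6,0,60],[0,0,0,0,60],[0,0,0,0,60]]]'

```text
clock: 21.22
eef_pos: [503.3, -39.3, 397.3]
eef_rot: [0.997, 0.079, 0.001, 0.0]
wrist_force: [-0.5, 0.1, -0.1]
grip_width: 59.7
finger_force: 0.0
```

```bash
python3 q.py 12; python3 - <<'E'
from m import *
snap('wrist','w12');b=cv2.imread('pics/s12.png')[220:300,260:340];a=cv2.imread('pics/w12.png')[0:300,170:470]
f=lambda x:cv2.resize(x,(400,400),interpolation=cv2.INTER_CUBIC)
cv2.imwrite('pics/c12.png',np.hstack([f(a),f(b)]))
E
```

```text
[295.7 269.3] [291 263  10  14 119]
```

View pics/c12.png

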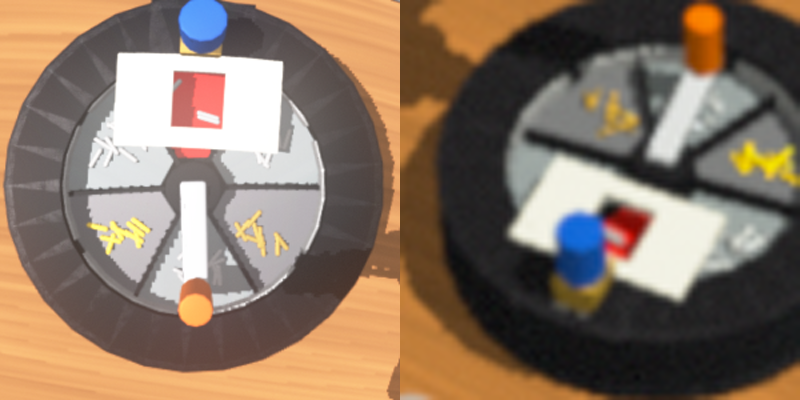

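The final view shows the blue head seated directly on the brass bush (crop (580,250)), red filling the window, and the gripper clear.

```bash
python3 -c "
from workcell import env
print(env.job_done())"
```

```text
the job is handed in; nothing more can be done
None
```

The job is handed in: the pin is fully home in the bush, red is locked in the window, the gripper is clear, and it took about 21 of the 61 s allowed.

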